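# Tip a casting mould and hold its spring vent open at the index

### The job

Free the air from the closed casting mould on the rocker: tip it up to 40 degrees (the bar on its left side is there to lift it by), keep it there for a good second, bring it back level and let go of it. Then pull the black spring-return vent handle at the front straight out until its crossbar is in line with the index blade beside it, and finish while still holding it there, because it springs shut if released. Leave the index blade and the things standing around where they are.

Things in the scene. Friction and masses are not known exactly. Their poses are not given: they have to be found in the camera images.
- stand: Fixed mould rocker: dark base plate 380 x 190 x 12 mm, two grey stanchions 14 mm thick, 50 wide, 130 tall, centred 72 mm before and behind the origin. Origin: on the table under the mould's middle. x: along the tilt axis, from the front (vent handle, robot side) to the back; y: left, the tilt bar's side; z up. Tilt axis 115 mm above the table. Place and yaw (within 0.35 rad) vary.
- mould (a joint): Tilt (rad) of the closed aluminium mould, 110 long x 90 wide x 70 mm high, balanced on its axis: the stand's x direction through 115 mm above the stand's origin. 0 = level, as at the start; grows as the left side, with the tilt bar, is lifted; 40 degrees = 0.70. Stiff pivots (0.45 N m) hold it where it is left; range -0.3 to 1.1, no stop at level.
- tilt_bar (a point): Round steel bar, 12 mm thick, parallel to the tilt axis, 90 mm left of it and, level, at its height (115 mm over the table). Clear length 74 mm between its two arms; 39 mm free between bar and mould side. Origin at the bar's middle; axes parallel to the stand's when level, turning with the mould.
- vent_rod (a joint): Pull of the vent rod, m: 0 = shut (start), grows as the handle is drawn out along the stand's -x, to 0.075 at most. A spring pulls it shut: 7.5 N at 0 and 1.5 N more for each 10 mm.
- vent_handle (a point): Black crossbar on a stem at the vent rod's front end, 14 mm thick (x), 70 wide (y), 24 high. Origin at its centre, 150 mm over the table; when shut, 137 mm before the stand's origin (58 mm before the front stanchion's face). Axes parallel to the stand's. The rod, 12 mm thick, runs 35 mm below it, to +x; fingertips must stay above 121 mm to clear it.
- index_mark (a point): Tip of the index, an upright steel blade 4 mm thick in x, on a rail left of the vent handle. Point 40 mm left of the rod's axis, 150 mm high, 5 mm clear of the crossbar's end. Axes parallel to the stand's. It stands 30 to 55 mm before the shut handle's centre, varying; stiff runner (22 N). At the mark, the crossbar's centre and this point have the same place along the stand's x.
- cactus: Bystander: small cactus in a terracotta pot, 74 mm wide, 140 mm tall, loose. Origin under the pot.
- parts_bin: Bystander: open blue plastic bin with metal parts, 130 x 100 x 60 mm, loose. Origin under its centre.
- screwdriver: Bystander: screwdriver with a wooden handle lying on the table, loose, about 200 mm long.

How it is judged:
By the outcome, as a careful person would: the job done as asked, in the order asked, and still so for the second after the job is handed in, while the arm keeps its last pose, push and grip.
It also fails if it takes over 51 s, if anything falls off the work surface, if the arm or the gripper's body presses on something with over 40 N, if the wrist force passes 120 N, or if a joint passes its speed limit or range.

### The arm

A 6-joint arm with a two-finger parallel gripper is mounted at the origin on the work surface. World frame = base frame: x ahead of the robot, y to its left, z up, the work surface at z = 0. Lengths are in m, angles in rad, forces in N, time in s.
With the tool pointing down it reaches from about 0.35 to 0.775 m from the base axis. Payload 7.3 kg.
Tool frame: the origin (TCP) lies at the very end of the fingers, on their centre line; the grasp point (between the pads) lies 19 mm behind it (bot.hold_point_z is the z of the grasp point in the tool frame, in m); z points along the fingers, y is the line along which they close (so a half turn about z gives the same grasp; the last joint's range is limited). The gripper opens to 92 mm and grips with 3 to 60 N. Pads are 19 mm wide; open, the fingers measure 130 mm over their backs; the gripper's body (75 mm by 190 mm) begins 47 mm behind the grasp point.
Start: joints at [-1.267, 0.342, 1.524, -0, 1.275, -0.146], TCP at [0.228, -0.473, 0.197] pointing down, gripper open.
Joint ranges: [-2.53, 2.53], [-0.77, 2.02], [0.04, 2.7], [-1, 4.14], [0.28, 2.66], [-3.11, 3.11]. Speed limits (rad/s): [2.57, 2.57, 3.14, 3.14, 3.14, 3.14].

### API

Orientations are given as a rotation vector (axis times angle).
In Python, from station import readout, imaging, job, bot gives the robot as it stands.
- The arm moves only by the tool step_arm, never from a script. Its argument "rows" is a list of rows, each an object with "delta_rot": the turn, a rotation vector about the tool's x, y, z in rad, a list of three; "offset": the shift along the tool's x, y, z in mm, a list of three; "grip": the finger opening in mm, from 0 to 91.8. A call has 1 to 20 rows; each row is the pose to reach, as a shift and turn from the pose commanded when the call began, along the tool's axes at that moment; what a row does not reach only later rows make up. A row lasts 1/10 s, in which the tool goes at most 50 mm and 8.59 degrees, less where a joint would pass 70% of its speed; a pose out of reach is approached as far as the arm can. A call with a gripper value outside its range is refused whole. The fingers move at their own pace and stop on an object; the grip force is fixed at half the most. Time passes only in rows, so rows that repeat a pose let the fingers close. It gives the time, the measured TCP pose, the force, the opening and the grip force at its end, in the units of the state.
- readout.get_obs(): the state, without advancing time (a new reading comes with each control period).
- imaging.capture(name): name is "scene" or "top"; returns a dict with "image" (480x640x3 uint8, red, green, blue), "mtx" (3x3 intrinsics, pixels), "eye" and "attitude" of the camera in the world. Camera axes: x right, y down, z forward; pixel columns grow to the right and rows downward; lengths in m; the calibration is good to about 2 mm. A picture is of the moment at which its call begins. There is no depth.
- job.sign_off(): hands the job in; it is judged then, once.
Trained networks look in a picture, given as the dict that the camera call returned (one of the last four; its "shot" number tells which), for a name from the list of things; names that differ only in an ending like _2 or _b are one class to them, and where a whole thing is asked for, a point or a joint stands for the part that bears it (a point fixed in the world has none). Each returns a list of dicts, best first, with "conf" (0 to 1); they miss things now and then, are a little off and sometimes report something else, mostly with a low value. They report only what shows in the picture. A call takes as long as a camera call.
- imaging.spot_in(picture, label): "point" ([column, row] in pixels, amid what is visible of it).
- imaging.tip_of(picture, label): "point" ([column, row] in pixels: a listed point, or the origin of a listed thing).
The state is a dict: "time": time; "qpos": joint angles; "joint_vel": joint speeds; "tau": joint torques, N m; "tcp_pos": TCP position; "orientation": TCP orientation; "wrist_force": force on the tool from outside, world axes, zero at the start; "ft_torque": the same for the moment, N m; "gripper_width": finger opening in m; "finger_force": force on a finger pad.
Only numpy, scipy, OpenCV 4.12 (cv2) and the standard library are available. Lean on these libraries where they do the work, as an engineer would, in place of code of your own. Each camera call takes 0.05 s, during which the arm holds its last target. There are 200 camera calls.

## Working session

There is one attempt and no reset: what is moved stays moved. The work goes in short steps, Python scripts to look and compute and a tool call to move; the robot and the scene stay as the last step left them, time stands still between calls to the robot, and variables do not carry over. Pictures are saved under pics/ and viewed, at most 10 in all, crops included, and the job is handed in when it is done.

Besides the shell and the picture viewer there is one more tool, called after "Call:" as name([rows], argument=value, ...), one row to a line, values as JSON. step_arm: Moves the arm, as the interface text tells. Its arguments: {"type":"object","properties":{"rows":{"type":"array","items":{"type":"object","properties":{"delta_rot":{"type":"array","items":{"type":"number"}},"offset":{"type":"array","items":{"type":"number"}},"grip":{"type":"number"}}}}},"required":["rows"]}

```bash
mkdir -p pics
cat > a.py <<'E'
from station import readout, imaging, job, bot
import cv2, numpy as np
for n in("scene","top"):
    p=imaging.capture(n); cv2.imwrite(f"pics/{n}0.png",p["image"][:,:,::-1])
    print(n,p["mtx"].tolist(),np.round(p["eye"],4).tolist(),np.round(p["attitude"],4).tolist())
    for l in("stand","tilt_bar","vent_handle","index_mark","cactus","parts_bin","screwdriver"):
        print(l,[(np.round(d["point"],1).tolist(),round(d["conf"],2)) for d in imaging.tip_of(p,l)[:2]])
o=readout.get_obs();print(o["time"],o["tcp_pos"],o["orientation"],bot.hold_point_z)
E
python3 a.py
```

```text
scene [[562.5611374336607, 0.0, 318.83365781223426], [0.0, 562.5611374336607, 240.59966195791637], [0.0, 0.0, 1.0]] [1.523, -0.7346, 0.895] [-1.958, -0.9847, 0.5701]
stand [([345.6, 304.7], 0.65)]
tilt_bar [([379.2, 259.8], 0.91)]
vent_handle [([326.2, 228.9], 0.74)]
index_mark [([332.2, 219.1], 0.62), ([202.2, 364.2], 0.33)]
cactus [([201.1, 365.4], 0.58)]
parts_bin [([445.5, 238.1], 0.93)]
screwdriver [([188.4, 289.4], 0.89)]
top [[523.2040939657943, 0.0, 329.1345718179535], [0.0, 523.2040939657943, 235.52229555309842], [0.0, 0.0, 1.0]] [0.4112, -0.0177, 1.5093] [-2.1872, 2.1912, -0.0927]
stand [([332.4, 191.5], 0.83)]
tilt_bar [([304.0, 177.5], 0.59)]
vent_handle [([321.0, 232.2], 0.7)]
index_mark [([303.7, 239.1], 0.58)]
cactus [([465.3, 200.2], 0.72), ([437.6, 294.6], 0.41)]
parts_bin [([182.9, 212.5], 0.84)]
screwdriver [([437.5, 295.1], 0.88)]
0.8 [ 0.22826971 -0.47279492  0.19675271] [ 3.06236690e+00  7.00533726e-01 -8.61374737e-06] -0.0188
```

View pics/scene0.png

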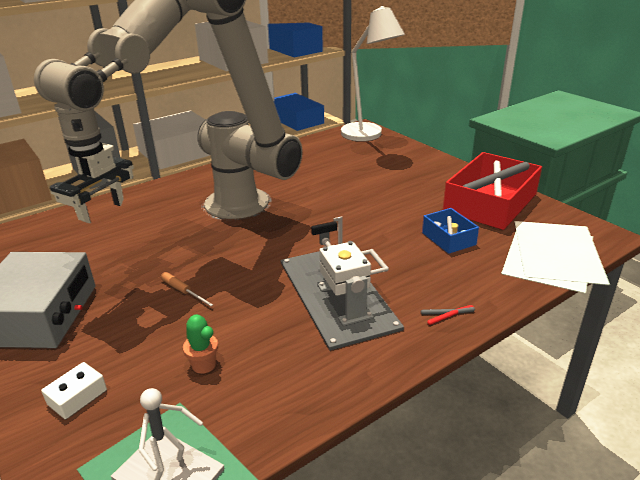

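View pics/top0.png

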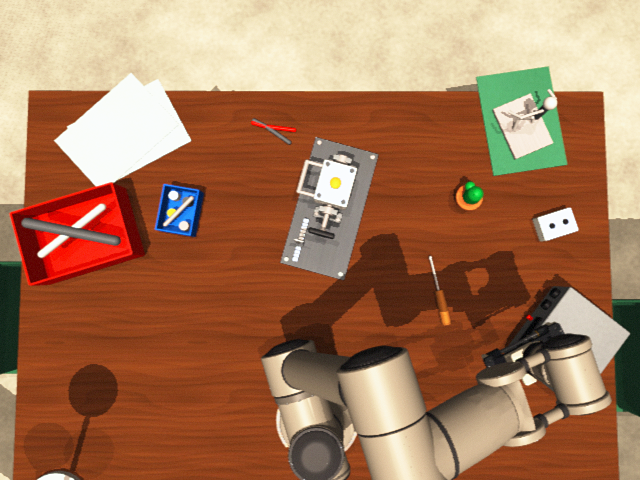

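```bash
cat > h.py <<'E'
import numpy as np
from scipy.spatial.transform import Rotation as R
from scipy.optimize import least_squares
# (K f,cx,cy, eye, attitude)
def proj(p,cap):
    c=R.from_rotvec(cap["attitude"]).inv().apply(np.atleast_2d(p)-np.array(cap["eye"]))
    u=c@np.array(cap["mtx"]).T
    return u[:,:2]/u[:,2:]
S=dict(mtx=[[562.561,0,318.834],[0,562.561,240.6],[0,0,1]],eye=[1.523,-.7346,.895],attitude=[-1.958,-.9847,.5701])
T=dict(mtx=[[523.204,0,329.135],[0,523.204,235.522],[0,0,1]],eye=[.4112,-.0177,1.5093],attitude=[-2.1872,2.1912,-.0927])
def world(q,pl):
    x,y,th=q; pl=np.atleast_2d(pl); c,s=np.cos(th),np.sin(th)
    return np.c_[x+c*pl[:,0]-s*pl[:,1], y+s*pl[:,0]+c*pl[:,1], pl[:,2]]
E
cat > fit.py <<'E'
from h import *
pts={"stand":(0,0,0),"bar":(0,.09,.115),"vh":(-.137,0,.15)}
sc={"stand":(345.6,304.7),"bar":(379.2,259.8),"vh":(326.2,228.9),"im":(332.2,219.1)}
tp={"stand":(332.4,191.5),"bar":(304,177.5),"vh":(321,232.2),"im":(303.7,239.1)}
def f(q):
    r=[]
    for cap,d in((S,sc),(T,tp)):
        for k in d:
            l=pts.get(k,(-.137-q[3],.04,.15)); r+=list((proj(world(q[:3],[l]),cap)[0]-d[k]))
    return r
s=least_squares(f,[.5,0,0,.04],loss="soft_l1");print(s.x,np.round(f(s.x),1))
E
python3 fit.py
```

```text
[ 0.65256472 -0.04751346 -0.25661837  0.03006024] [-0.3 -0.  -0.1 -0.8 -2.1 -1.2  1.9  0.1  1.1 -0.6 -2.  -1.7  0.4  0.
 -0.1  0.4]
```

The scene view shows the mould on its rocker at about (345,265), with the tilt bar at (379,260) on the far right, the handle at (326,229) and the blade at (339,222). The top view agrees, with the handle at (321,233) and the blade near (305,230). I'll zoom in on both to refine the yaw and the index position.

```bash
python3 -c "
import cv2
a=cv2.imread('pics/top0.png')[130:285,270:390];cv2.imwrite('pics/tz.png',cv2.resize(a,None,fx=3.8,fy=3.8,interpolation=cv2.INTER_CUBIC))
a=cv2.imread('pics/scene0.png')[205:350,275:415];cv2.imwrite('pics/sz.png',cv2.resize(a,None,fx=4,fy=4,interpolation=cv2.INTER_CUBIC))"
```

```text
(no output)
```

View pics/tz.png

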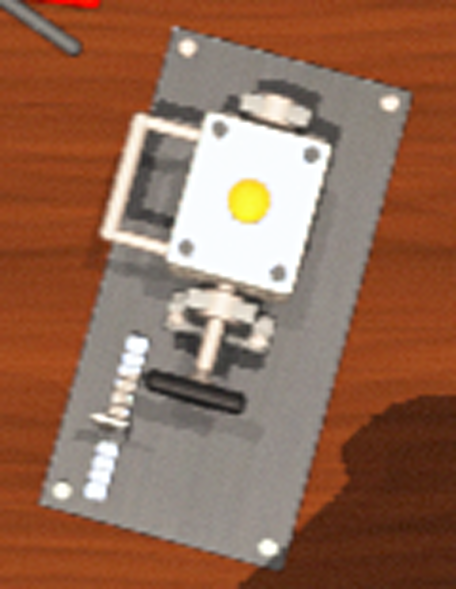

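View pics/sz.png

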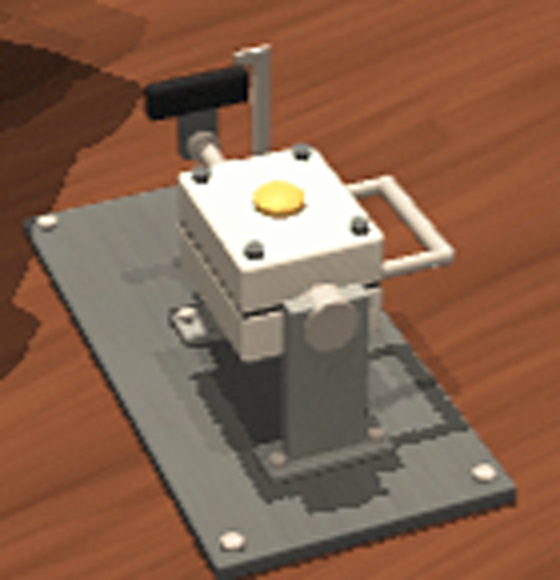

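The top crop shows the handle ends at crop (148,381) and (243,401), and the blade tip at about (128,418). In the scene crop the blade tip is at about (237,54). I'll refit using the plate and mould corners as well.

```bash
cat > fit2.py <<'E'
from h import *
t=lambda u,v:(270+u/3.8-.4,130+v/3.8-.4)
s=lambda u,v:(275+u/4-.4,205+v/4-.4)
def obs(q):
    i=-.137-q[3]; pc,py=q[4],q[5]
    return [(T,(-.137,.035,.162),t(148,378),1),(T,(-.137,-.035,.162),t(244,400),1),(T,(-.137,0,.15),(321,232.2),1),
    (T,(i,.04,.15),(303.7,239.1),1),(T,(i,.04,.15),t(126,420),1),(S,(i,.04,.15),(332.2,219.1),1),(S,(i,.04,.15),s(237,54),1),
    (T,(0,.09,.115),(304,177.5),1),(S,(0,.09,.115),(379.2,259.8),1),(S,(-.137,0,.15),(326.2,228.9),1),
    (T,(0,0,0),(332.4,191.5),.5),(S,(0,0,0),(345.6,304.7),.5),
    (T,(.055,.045,.15),t(210,112),1),(T,(.055,-.045,.15),t(330,143),1),(T,(-.055,-.045,.15),t(290,300),1),(T,(-.055,.045,.15),t(168,265),1),
    (T,(pc+.19,py+.095,.012),t(175,27),1),(T,(pc+.19,py-.095,.012),t(411,93),1),(T,(pc-.19,py-.095,.012),t(280,570),1),(T,(pc-.19,py+.095,.012),t(41,503),1),
    (S,(pc+.19,py+.095,.012),s(516,490),1),(S,(pc+.19,py-.095,.012),s(213,566),1),(S,(pc-.19,py-.095,.012),s(25,222),1)]
f=lambda q:np.concatenate([(proj(world(q[:3],[l]),c)[0]-p)*w for c,l,p,w in obs(q)])
r=least_squares(f,[.65,-.05,-.26,.03,-.05,0],loss="soft_l1");print(np.round(r.x,4));print(np.round(f(r.x).reshape(-1,2),1).tolist())
E
python3 fit2.py
```

```text
[ 6.503e-01 -4.950e-02 -2.770e-01  3.080e-02 -4.960e-02 -2.000e-04]
[[-0.5, -0.3], [0.4, 1.3], [0.2, 0.6], [-0.6, 0.9], [0.4, -0.1], [1.9, -0.3], [0.3, 0.7], [-1.1, -1.5], [-1.0, -0.6], [-2.2, -1.5], [0.9, 0.1], [-0.8, -0.1], [-0.3, -0.8], [1.0, 0.3], [0.3, -1.1], [-0.7, -1.2], [0.3, -0.5], [1.1, -0.2], [0.4, 0.6], [-0.8, 0.1], [0.4, -0.9], [0.7, 0.6], [-0.7, -1.3]]
```

```bash
cat > m.py <<'E'
import sys
from h import *
from station import readout
Q=(.6503,-.0495,-.277)
def go(local,yaw):
    """offset/delta_rot to put TCP at stand-local point, tool down, tool x at stand yaw+yaw"""
    o=readout.get_obs(); A=R.from_rotvec(o["orientation"])
    B=R.from_euler("z",Q[2]+yaw)*R.from_euler("x",np.pi)
    print("t",round(o["time"],2),"tcp",np.round(o["tcp_pos"],4),"F",np.round(o["wrist_force"],1),"M",np.round(o["ft_torque"],2),"w",o["gripper_width"],"q",np.round(o["qpos"],2))
    print("off mm",np.round(1000*A.inv().apply(world(Q,[local])[0]-o["tcp_pos"]),1),"rot",np.round((A.inv()*B).as_rotvec(),4))
if __name__=="__main__":
    a=[float(v) for v in sys.argv[1:]]; go(a[:3],a[3])
E
python3 m.py 0 .09 .22 0
```

```text
t 0.8 tcp [ 0.2283 -0.4728  0.1968] F [ 0.1 -0.3  0.4] M [-0.02  0.02  0.03] w 0.0913453227360175 q [-1.27  0.34  1.52 -0.    1.28 -0.15]
off mm [ 623.9 -265.   -23.3] rot [ 1.000e-04 -0.000e+00  7.268e-01]
```

Call:
step_arm([
  {"offset": [0,0,-45],"delta_rot": [0,0,0],"grip": 60},
  {"offset": [20,-8,-80],"delta_rot": [0,0,0.05],"grip": 34},
  {"offset": [60,-25,-80],"delta_rot": [0,0,0.1],"grip": 34},
  {"offset": [105,-45,-80],"delta_rot": [0,0,0.15],"grip": 34},
  {"offset": [150,-64,-80],"delta_rot": [0,0,0.2],"grip": 34},
  {"offset": [195,-83,-80],"delta_rot": [0,0,0.25],"grip": 34},
  {"offset": [240,-102,-80],"delta_rot": [0,0,0.3],"grip": 34},
  {"offset": [285,-121,-80],"delta_rot": [0,0,0.35],"grip": 34},
  {"offset": [330,-140,-80],"delta_rot": [0,0,0.4],"grip": 34},
  {"offset": [375,-159,-80],"delta_rot": [0,0,0.45],"grip": 34},
  {"offset": [420,-178,-80],"delta_rot": [0,0,0.5],"grip": 34},
  {"offset": [465,-197,-80],"delta_rot": [0,0,0.55],"grip": 34},
  {"offset": [510,-217,-80],"delta_rot": [0,0,0.6],"grip": 34},
  {"offset": [550,-234,-80],"delta_rot": [0,0,0.65],"grip": 34},
  {"offset": [590,-250,-80],"delta_rot": [0,0,0.7],"grip": 34},
  {"offset": [615,-261,-70],"delta_rot": [0,0,0.727],"grip": 34},
  {"offset": [624,-265,-50],"delta_rot": [0,0,0.727],"grip": 34},
  {"offset": [624,-265,-30],"delta_rot": [0,0,0.727],"grip": 34},
  {"offset": [624,-265,-30],"delta_rot": [0,0,0.727],"grip": 34},
  {"offset": [624,-265,-30],"delta_rot": [0,0,0.727],"grip": 34},
])

```text
time: 2.8
tcp_pos: [0.6749, 0.037, 0.2269]
orientation: [3.111, -0.434, -0.001]
wrist_force: [-0.4, 0.4, 0.3]
gripper_width: 0.0342
finger_force: 0.0
```

```bash
python3 m.py 0 .09 .096 0
python3 - <<'E'
from station import imaging
import cv2
p=imaging.capture("scene"); cv2.imwrite("pics/g1.png",cv2.resize(p["image"][120:360,250:490,::-1],None,fx=2.5,fy=2.5))
E
```

```text
t 2.8 tcp [0.6749 0.037  0.2269] F [-0.4  0.4  0.3] M [0.06 0.03 0.06] w 0.03418781435160454 q [-0.06  0.62  0.99 -0.    1.54  1.79]
off mm [-0.000e+00 -1.000e-01  1.309e+02] rot [ 0.0002  0.0004 -0.0003]
```

View pics/g1.png

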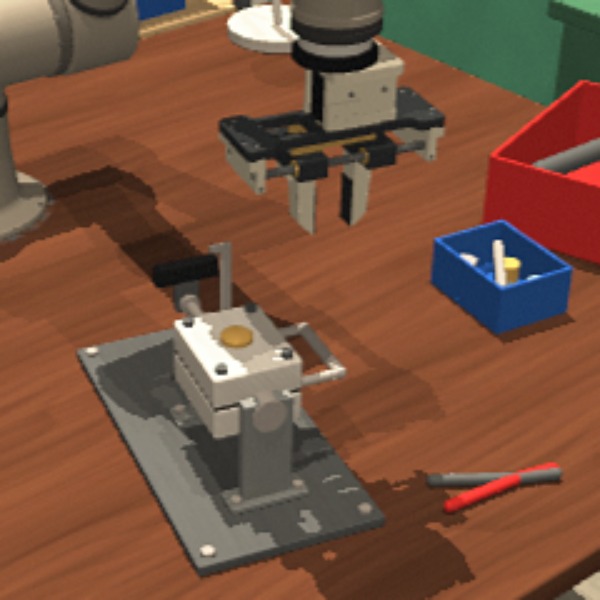

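The crop shows the open gripper above the tilt bar, clear of everything, with the bin well to the side at crop (500,275). Next I'll lower it over the bar.

Call:
step_arm([
  {"offset": [0,0,30],"delta_rot": [0,0,0],"grip": 34},
  {"offset": [0,0,60],"delta_rot": [0,0,0],"grip": 34},
  {"offset": [0,0,80],"delta_rot": [0,0,0],"grip": 34},
  {"offset": [0,0,95],"delta_rot": [0,0,0],"grip": 34},
  {"offset": [0,0,110],"delta_rot": [0,0,0],"grip": 34},
  {"offset": [0,0,120],"delta_rot": [0,0,0],"grip": 34},
  {"offset": [0,0,128],"delta_rot": [0,0,0],"grip": 34},
  {"offset": [0,0,128],"delta_rot": [0,0,0],"grip": 34},
])

```text
time: 3.65
tcp_pos: [0.6748, 0.037, 0.0983]
orientation: [3.111, -0.434, -0.001]
wrist_force: [-0.1, -0.3, 0.1]
gripper_width: 0.0341
finger_force: 0.0
```

Call:
step_arm([
  {"offset": [0,0,0],"delta_rot": [0,0,0],"grip": 24},
  {"offset": [0,0,0],"delta_rot": [0,0,0],"grip": 16},
  {"offset": [0,0,0],"delta_rot": [0,0,0],"grip": 8},
  {"offset": [0,0,0],"delta_rot": [0,0,0],"grip": 5},
  {"offset": [0,0,0],"delta_rot": [0,0,0],"grip": 5},
  {"offset": [0,0,0],"delta_rot": [0,0,0],"grip": 5},
])

```text
time: 4.25
tcp_pos: [0.675, 0.0372, 0.0988]
orientation: [3.111, -0.434, 0.0]
wrist_force: [0.3, 0.0, -0.5]
gripper_width: 0.0052
finger_force: 0.0
```

```bash
python3 m.py 0 .09 .099 0
```

```text
t 4.25 tcp [0.675  0.0372 0.0988] F [ 0.3  0.  -0.5] M [ 0.07  0.05 -0.03] w 0.005193833568920292 q [-0.06  0.7   1.19 -0.    1.25  1.79]
off mm [-0.1  0.1 -0.2] rot [ 0.     -0.0001 -0.0002]
```

The fingers closed to 5 mm, so they missed the bar. I'll look at where they are.

Run:
```python
from station import imaging
import cv2,numpy as np
a=[]
for n,(r,c) in(("scene",(190,300)),("top",(100,250))):
    p=imaging.capture(n); a.append(cv2.resize(p["image"][r:r+150,c:c+130,::-1],None,fx=3,fy=3))
    print([(d["point"],d["conf"]) for d in imaging.tip_of(p,"tilt_bar")[:2]])
cv2.imwrite("pics/g2.png",np.hstack(a))
from h import *
from m import Q
for c in(S,T): print(proj(world(Q,[(0,.09,.115)]),c))
```

```text
[([379.5, 262.1], 0.57), ([332.6, 217.3], 0.37)]
[([306.3, 176.5], 0.6)]
[[378.21179515 259.2223759 ]]
[[302.89788171 175.97121842]]
```

View pics/g2.png

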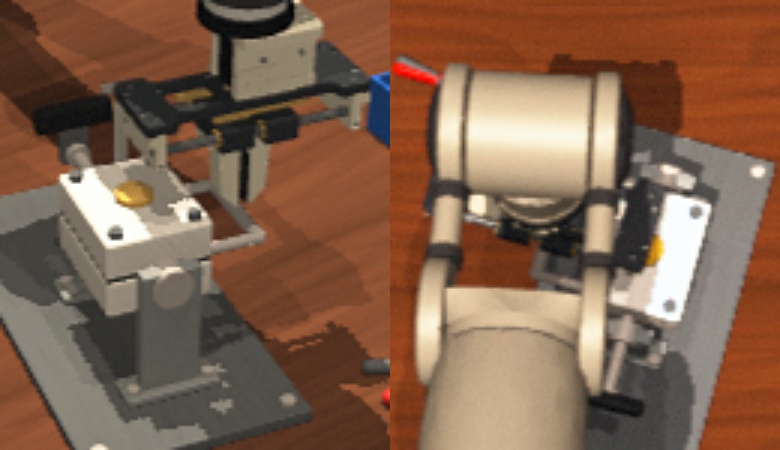

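```bash
python3 - <<'E'
from h import *
from m import Q
pt=lambda p:((proj(p,S)-[300,190])*3).round().tolist()
print("tcp",pt([[.675,.0372,.0988]]))
print("bar ends",pt(world(Q,[(-.037,.09,.115),(0,.09,.115),(.037,.09,.115)])))
E
python3 - <<'E'
import cv2
a=cv2.imread('pics/g2.png')[100:270,130:300];cv2.imwrite('pics/g3.png',cv2.resize(a,None,fx=3.5,fy=3.5,interpolation=cv2.INTER_CUBIC))
E
```

```text
tcp [[234.0, 224.0]]
bar ends [[216.0, 184.0], [235.0, 208.0], [254.0, 232.0]]
```

View pics/g3.png

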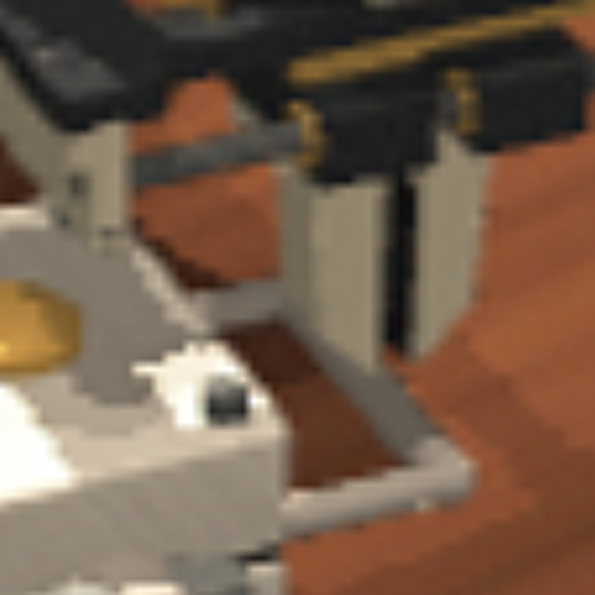

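Run:
```python
from h import *
t=np.array([.6749,.037,.2269]); y=np.array([np.sin(.277),np.cos(.277),0]);x=np.array([np.cos(.277),-np.sin(.277),0])
P=[t]+[t+s*y*d+e*x*.0095 for s in(1,-1) for d in(.017,.036) for e in(-1,1)]
print(((proj(P,S)-[250,120])*2.5).round().tolist())
for c,n in((S,[300,190]),):
  P=[np.array([.675,.0372,.0988])+s*y*d+e*x*.0095 for s in(1,-1) for d in(.0026,.0216) for e in(-1,1)]
  print((((proj(P,S)-n)*3-[130,100])*3.5).round().tolist())
```

```text
[[325.0, 249.0], [337.0, 241.0], [345.0, 251.0], [355.0, 238.0], [364.0, 247.0], [304.0, 248.0], [312.0, 258.0], [285.0, 252.0], [294.0, 262.0]]
[[357.0, 410.0], [392.0, 453.0], [430.0, 393.0], [466.0, 436.0], [337.0, 415.0], [372.0, 458.0], [264.0, 432.0], [297.0, 475.0]]
```

Run:
```python
from h import *
print("base S,T",proj([[0,0,0]],S),proj([[0,0,0]],T))
t=np.array([.22827,-.4728,.19675]);A=R.from_rotvec([3.0624,.70053,0])
P=[t+A.apply([e*.0095,s*d,z]) for z in(0,-.019) for s in(1,-1) for d in(.046,.065) for e in(-1,1)]
print(proj(P,S).round(1).tolist());print(proj(P,T).round(1).tolist())
from station import imaging
import cv2
print(cv2.__version__)
a=cv2.imread('pics/scene0.png')[130:230,40:140];b=cv2.imread('pics/scene0.png')[180:230,190:290]
import numpy as np
cv2.imwrite('pics/z.png',cv2.resize(np.vstack([a,b]),None,fx=4,fy=4,interpolation=cv2.INTER_CUBIC))
```

```text
base S,T [[236.15898489 201.74194287]] [[317.29992231 420.39864571]]
[[87.7, 230.6], [93.2, 232.4], [81.5, 234.2], [87.1, 236.1], [115.7, 213.7], [121.2, 215.3], [121.2, 210.4], [126.7, 212.0], [85.7, 223.8], [91.4, 225.6], [79.5, 227.5], [85.2, 229.3], [114.1, 207.2], [119.6, 208.8], [119.6, 203.9], [125.1, 205.5]]
[[524.7, 342.8], [521.2, 335.8], [531.4, 339.4], [527.9, 332.4], [491.9, 359.2], [488.4, 352.2], [485.1, 362.6], [481.6, 355.6], [527.7, 343.8], [524.1, 336.7], [534.5, 340.3], [530.9, 333.3], [494.4, 360.5], [490.9, 353.4], [487.5, 363.9], [484.0, 356.8]]
4.12.0
```

View pics/z.png

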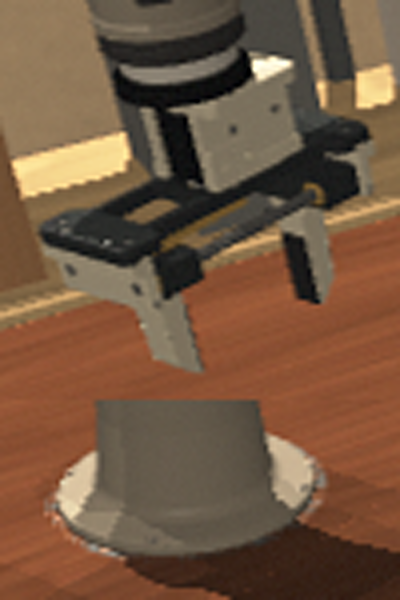

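The real fingertips show about 10 px above the reported TCP, here and in the start picture, which is roughly 25 mm up. So the fingers closed just above the bar. Before moving, I'll fit the tool offset from the tip pixels.

Run:
```python
from h import *
y=np.array([np.sin(.277),np.cos(.277),0]);x=np.array([np.cos(.277),-np.sin(.277),0])
t=np.array([.675,.0372,.0988])
for dz in(0,.02,.026,.032):
  P=[t+[0,0,dz]+s*y*.0026+e*x*.0095 for s in(1,-1) for e in(-1,1)]
  print(dz,(((proj(P,S)-[300,190])*3-[130,100])*3.5).round().tolist(), "bar",[] )
# start tips (full res): left finger bottom (78.8,220)-(90.7,223) ; g1 inner finger back corner
A=R.from_rotvec([3.0624,.70053,0]);t=np.array([.22827,-.4728,.19675])
for dz in(.02,.026,.032):
  P=[t+A.apply([e*.0095,s*d,-dz]) for s in(1,-1) for d in(.046,.065) for e in(-1,1)]
  print(dz,((proj(P,S)-[40,130])*4).round().tolist())
```

```text
0 [[357.0, 410.0], [392.0, 453.0], [337.0, 415.0], [372.0, 458.0]] bar []
0.02 [[360.0, 340.0], [395.0, 382.0], [340.0, 345.0], [375.0, 387.0]] bar []
0.026 [[361.0, 319.0], [396.0, 361.0], [341.0, 323.0], [376.0, 366.0]] bar []
0.032 [[362.0, 297.0], [397.0, 339.0], [342.0, 302.0], [377.0, 344.0]] bar []
0.02 [[183.0, 374.0], [205.0, 381.0], [158.0, 388.0], [180.0, 396.0], [296.0, 307.0], [318.0, 314.0], [318.0, 294.0], [340.0, 301.0]]
0.026 [[180.0, 365.0], [203.0, 372.0], [155.0, 380.0], [178.0, 387.0], [294.0, 299.0], [316.0, 305.0], [316.0, 286.0], [338.0, 292.0]]
0.032 [[178.0, 357.0], [200.0, 364.0], [153.0, 371.0], [175.0, 378.0], [292.0, 291.0], [314.0, 297.0], [314.0, 278.0], [336.0, 284.0]]
```

The offset fits at 25–26 mm along the tool, so targets must go about 25 mm lower than reported. I'll open, lower 25 mm and close again.

Call:
step_arm([
  {"offset": [0,0,-5],"delta_rot": [0,0,0],"grip": 34},
  {"offset": [0,0,-5],"delta_rot": [0,0,0],"grip": 34},
  {"offset": [0,0,-5],"delta_rot": [0,0,0],"grip": 34},
  {"offset": [0,0,-5],"delta_rot": [0,0,0],"grip": 34},
  {"offset": [0,0,4],"delta_rot": [0,0,0],"grip": 34},
  {"offset": [0,0,10],"delta_rot": [0,0,0],"grip": 34},
  {"offset": [0,0,15],"delta_rot": [0,0,0],"grip": 34},
])

```text
time: 5.15
tcp_pos: [0.6744, 0.0372, 0.0824]
orientation: [3.111, -0.434, -0.002]
wrist_force: [0.3, -0.3, -0.6]
gripper_width: 0.0339
finger_force: 0.0
```

Call:
step_arm([
  {"offset": [0,0,5],"delta_rot": [0,0,0],"grip": 34},
  {"offset": [0,0,10],"delta_rot": [0,0,0],"grip": 34},
  {"offset": [0,0,10],"delta_rot": [0,0,0],"grip": 26},
  {"offset": [0,0,10],"delta_rot": [0,0,0],"grip": 20},
  {"offset": [0,0,10],"delta_rot": [0,0,0],"grip": 14},
  {"offset": [0,0,10],"delta_rot": [0,0,0],"grip": 10},
  {"offset": [0,0,10],"delta_rot": [0,0,0],"grip": 6},
  {"offset": [0,0,10],"delta_rot": [0,0,0],"grip": 6},
])

```text
time: 5.95
tcp_pos: [0.6754, 0.0376, 0.0741]
orientation: [-3.111, 0.434, -0.002]
wrist_force: [0.9, 1.8, 0.5]
gripper_width: 0.0108
finger_force: 30.0
```

```bash
python3 m.py 0 .09 .074 0
```

```text
t 5.95 tcp [0.6754 0.0376 0.0741] F [0.9 1.8 0.5] M [ 0.5  -0.21  0.05] w 0.010832020184714578 q [-0.06  0.72  1.22  0.    1.2   1.79]
off mm [-0.3  0.6  0.1] rot [-0.0007 -0.0009 -0.    ]
```

The bar is held with 30 N of grip force. Next I'll lift along the arc to 0.70 rad.

Call:
step_arm([
  {"offset": [0,0.1,-4.5],"delta_rot": [0,0,0],"grip": 6},
  {"offset": [0,0.4,-9],"delta_rot": [0,0,0],"grip": 6},
  {"offset": [0,1,-13.4],"delta_rot": [0,0,0],"grip": 6},
  {"offset": [0,1.8,-17.9],"delta_rot": [0,0,0],"grip": 6},
  {"offset": [0,2.8,-22.3],"delta_rot": [0,0,0],"grip": 6},
  {"offset": [0,4,-26.6],"delta_rot": [0,0,0],"grip": 6},
  {"offset": [0,5.5,-30.9],"delta_rot": [0,0,0],"grip": 6},
  {"offset": [0,7.1,-35],"delta_rot": [0,0,0],"grip": 6},
  {"offset": [0,9,-39.1],"delta_rot": [0,0,0],"grip": 6},
  {"offset": [0,11,-43.1],"delta_rot": [0,0,0],"grip": 6},
  {"offset": [0,13.3,-47],"delta_rot": [0,0,0],"grip": 6},
  {"offset": [0,15.7,-50.8],"delta_rot": [0,0,0],"grip": 6},
  {"offset": [0,18.4,-54.5],"delta_rot": [0,0,0],"grip": 6},
  {"offset": [0,21.2,-58],"delta_rot": [0,0,0],"grip": 6},
  {"offset": [0,21.2,-58],"delta_rot": [0,0,0],"grip": 6},
  {"offset": [0,21.2,-58],"delta_rot": [0,0,0],"grip": 6},
])

```text
time: 7.55
tcp_pos: [0.6703, 0.0194, 0.1329]
orientation: [-3.108, 0.432, -0.004]
wrist_force: [2.9, 9.4, 2.5]
gripper_width: 0.0108
finger_force: 30.0
```

```bash
python3 m.py 0 .09 .074 0
python3 - <<'E'
from station import imaging
import cv2,numpy as np
a=[]
for n,(r,c) in(("scene",(180,290)),("top",(100,250))):
    p=imaging.capture(n); a.append(cv2.resize(p["image"][r:r+150,c:c+100,::-1],None,fx=4,fy=4,interpolation=cv2.INTER_CUBIC))
    print([(d["point"],d["conf"]) for d in imaging.tip_of(p,"tilt_bar")[:2]])
cv2.imwrite("pics/g4.png",np.hstack(a))
from h import *
from m import Q
for f in(.6,.7,.8): print([proj(world(Q,[(0,.09*np.cos(f),.115+.09*np.sin(f))]),c).round(1).tolist() for c in(S,T)],
  "mould top corners in crop", ((proj(world(Q,[(a,b*np.cos(f)-.035*np.sin(f),.115+b*np.sin(f)+.035*np.cos(f)) for a in(.055,-.055) for b in(.045,-.045)]),S)-[290,180])*4).round().tolist())
E
```

```text
t 7.55 tcp [0.6703 0.0194 0.1329] F [2.9 9.4 2.5] M [ 1.77 -0.52 -0.05] w 0.010799889605732353 q [-0.09  0.66  1.17  0.    1.31  1.76]
off mm [ -0.5 -18.   58.9] rot [-0.0044 -0.0023  0.0007]
[([374.2, 243.0], 0.83)]
[([310.0, 174.8], 0.87)]
[[[373.0, 243.1]], [[308.0, 173.9]]] mould top corners in crop [[281.0, 315.0], [161.0, 416.0], [209.0, 221.0], [97.0, 316.0]]
[[[371.0, 241.0]], [[309.9, 174.0]]] mould top corners in crop [[273.0, 315.0], [161.0, 424.0], [201.0, 221.0], [97.0, 323.0]]
[[[368.7, 239.2]], [[312.1, 174.1]]] mould top corners in crop [[264.0, 316.0], [162.0, 432.0], [192.0, 222.0], [98.0, 331.0]]
```

View pics/g4.png

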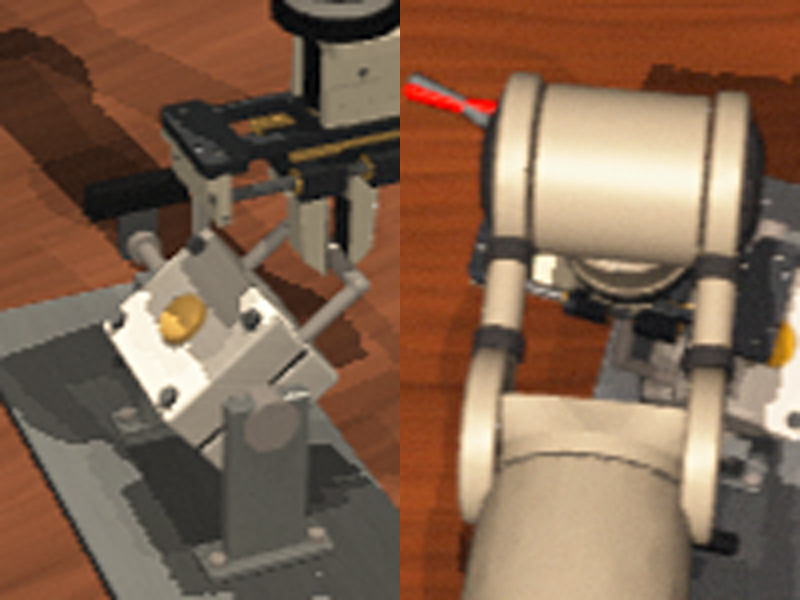

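The crop shows the mould tilted: its back-left top corner is at crop (275,318) and back-right at (163,425), which matches 0.70 rad. I'll hold it there for 1.4 s, then lower it.

Call:
step_arm([
  {"offset": [0,0,0],"delta_rot": [0,0,0],"grip": 6},
  {"offset": [0,0,0],"delta_rot": [0,0,0],"grip": 6},
  {"offset": [0,0,0],"delta_rot": [0,0,0],"grip": 6},
  {"offset": [0,0,0],"delta_rot": [0,0,0],"grip": 6},
  {"offset": [0,0,0],"delta_rot": [0,0,0],"grip": 6},
  {"offset": [0,0,0],"delta_rot": [0,0,0],"grip": 6},
  {"offset": [0,0,0],"delta_rot": [0,0,0],"grip": 6},
  {"offset": [0,0,0],"delta_rot": [0,0,0],"grip": 6},
  {"offset": [0,0,0],"delta_rot": [0,0,0],"grip": 6},
  {"offset": [0,0,0],"delta_rot": [0,0,0],"grip": 6},
  {"offset": [0,0,0],"delta_rot": [0,0,0],"grip": 6},
  {"offset": [0,0,0],"delta_rot": [0,0,0],"grip": 6},
  {"offset": [0,0,0],"delta_rot": [0,0,0],"grip": 6},
  {"offset": [0,0,0],"delta_rot": [0,0,0],"grip": 6},
])

```text
time: 9.15
tcp_pos: [0.6703, 0.0194, 0.1329]
orientation: [-3.108, 0.432, -0.004]
wrist_force: [3.1, 8.4, 2.8]
gripper_width: 0.0111
finger_force: 30.0
```

Call:
step_arm([
  {"offset": [0,-2.8,3.5],"delta_rot": [0,0,0],"grip": 6},
  {"offset": [0,-5.5,7.2],"delta_rot": [0,0,0],"grip": 6},
  {"offset": [0,-7.9,11],"delta_rot": [0,0,0],"grip": 6},
  {"offset": [0,-10.2,14.9],"delta_rot": [0,0,0],"grip": 6},
  {"offset": [0,-12.2,18.9],"delta_rot": [0,0,0],"grip": 6},
  {"offset": [0,-14.1,23],"delta_rot": [0,0,0],"grip": 6},
  {"offset": [0,-15.7,27.1],"delta_rot": [0,0,0],"grip": 6},
  {"offset": [0,-17.2,31.4],"delta_rot": [0,0,0],"grip": 6},
  {"offset": [0,-18.4,35.7],"delta_rot": [0,0,0],"grip": 6},
  {"offset": [0,-19.4,40.1],"delta_rot": [0,0,0],"grip": 6},
  {"offset": [0,-20.2,44.6],"delta_rot": [0,0,0],"grip": 6},
  {"offset": [0,-20.8,49],"delta_rot": [0,0,0],"grip": 6},
  {"offset": [0,-21.1,53.5],"delta_rot": [0,0,0],"grip": 6},
  {"offset": [0,-21.2,58],"delta_rot": [0,0,0],"grip": 6},
  {"offset": [0,-21.2,58],"delta_rot": [0,0,0],"grip": 6},
  {"offset": [0,-21.2,58],"delta_rot": [0,0,0],"grip": 6},
])

```text
time: 10.75
tcp_pos: [0.6755, 0.0375, 0.0746]
orientation: [-3.111, 0.433, -0.002]
wrist_force: [0.7, 4.2, 4.5]
gripper_width: 0.0109
finger_force: 30.0
```

```bash
python3 m.py 0 .09 .074 0
```

```text
t 10.75 tcp [0.6755 0.0375 0.0746] F [0.7 4.2 4.5] M [0.49 0.   0.04] w 0.01087419957235291 q [-0.06  0.72  1.22  0.    1.2   1.79]
off mm [-0.4  0.6  0.6] rot [-0.0006 -0.0014  0.0001]
```

Call:
step_arm([
  {"offset": [0,0,0.6],"delta_rot": [0,0,0],"grip": 6},
  {"offset": [0,0,0.6],"delta_rot": [0,0,0],"grip": 6},
  {"offset": [0,0,0],"delta_rot": [0,0,0],"grip": 14},
  {"offset": [0,0,0],"delta_rot": [0,0,0],"grip": 24},
  {"offset": [0,0,0],"delta_rot": [0,0,0],"grip": 32},
  {"offset": [0,0,0],"delta_rot": [0,0,0],"grip": 32},
  {"offset": [0,0,0],"delta_rot": [0,0,0],"grip": 32},
  {"offset": [0,0,-20],"delta_rot": [0,0,0],"grip": 32},
  {"offset": [0,0,-50],"delta_rot": [0,0,0],"grip": 32},
  {"offset": [0,0,-95],"delta_rot": [0,0,0],"grip": 32},
  {"offset": [0,0,-130],"delta_rot": [0,0,0],"grip": 40},
  {"offset": [0,0,-130],"delta_rot": [0,0,0],"grip": 40},
  {"offset": [0,0,-130],"delta_rot": [0,0,0],"grip": 40},
])

```text
time: 12.05
tcp_pos: [0.6752, 0.0371, 0.2045]
orientation: [3.111, -0.434, 0.003]
wrist_force: [-0.9, -0.5, -0.8]
gripper_width: 0.04
finger_force: 0.0
```

```bash
python3 m.py -.137 0 .20 1.5708
python3 - <<'E'
from station import imaging
import cv2,numpy as np
p=imaging.capture("scene"); a=p["image"]; b=cv2.imread("pics/scene0.png")[:,:,::-1]
cv2.imwrite("pics/lev.png",a[:,:,::-1])
print([(d["point"],d["conf"]) for d in imaging.tip_of(p,"tilt_bar")[:2]])
# compare mould region to start by translation (bar patch, mould patch)
g=lambda i:cv2.cvtColor(np.ascontiguousarray(i),cv2.COLOR_RGB2GRAY)
for nm,(r0,r1,c0,c1) in dict(bar=(246,278,366,394),top=(240,280,318,372),plate=(320,350,318,340)).items():
    m=cv2.matchTemplate(cv2.resize(g(a[r0-4:r1+4,c0-4:c1+4]),None,fx=5,fy=5,interpolation=3),cv2.resize(g(b[r0:r1,c0:c1]),None,fx=5,fy=5,interpolation=3),cv2.TM_CCOEFF_NORMED)
    _,v,_,l=cv2.minMaxLoc(m);print(nm,round(v,3),l[0]/5-4,l[1]/5-4)
E
```

```text
t 12.05 tcp [0.6752 0.0371 0.2045] F [-0.9 -0.5 -0.8] M [ 0.01  0.05 -0.03] w 0.03995940918303298 q [-0.06  0.63  1.03 -0.    1.48  1.79]
off mm [-137.3   90.1    4.2] rot [ 1.2000e-03 -1.5000e-03 -1.5711e+00]
[([378.6, 259.6], 0.62), ([325.2, 230.0], 0.19)]
bar 0.614 0.0 0.0
top 0.759 0.0 0.0
plate 0.999 0.0 0.0
```

The mould shows no measurable shift from its start image (0 px), so it's level and released. Next is the vent handle.

Call:
step_arm([
  {"offset": [-10,7,0],"delta_rot": [0,0,-0.14],"grip": 40},
  {"offset": [-22,15,0],"delta_rot": [0,0,-0.28],"grip": 40},
  {"offset": [-34,23,0],"delta_rot": [0,0,-0.42],"grip": 40},
  {"offset": [-46,30,0],"delta_rot": [0,0,-0.56],"grip": 40},
  {"offset": [-58,38,0],"delta_rot": [0,0,-0.7],"grip": 40},
  {"offset": [-70,46,0],"delta_rot": [0,0,-0.84],"grip": 40},
  {"offset": [-82,54,0],"delta_rot": [0,0,-0.98],"grip": 40},
  {"offset": [-94,62,0],"delta_rot": [0,0,-1.12],"grip": 40},
  {"offset": [-106,70,0],"delta_rot": [0,0,-1.26],"grip": 40},
  {"offset": [-118,78,0],"delta_rot": [0,0,-1.4],"grip": 40},
  {"offset": [-130,86,0],"delta_rot": [0,0,-1.52],"grip": 40},
  {"offset": [-137,90,0],"delta_rot": [0,0,-1.571],"grip": 40},
  {"offset": [-137,90,0],"delta_rot": [0,0,-1.571],"grip": 40},
  {"offset": [-137,90,10],"delta_rot": [0,0,-1.571],"grip": 40},
  {"offset": [-137,90,10],"delta_rot": [0,0,-1.571],"grip": 40},
])

```text
time: 13.65
tcp_pos: [0.5179, -0.0117, 0.1916]
orientation: [-2.506, -1.891, 0.004]
wrist_force: [-0.1, -0.0, 0.1]
gripper_width: 0.0403
finger_force: 0.0
```

```bash
python3 m.py -.137 0 .107 1.5708
python3 - <<'E'
from station import imaging
p=imaging.capture("scene")
for l in("vent_handle","index_mark"): print(l,[(d["point"],d["conf"]) for d in imaging.tip_of(p,l)[:2]])
E
```

```text
t 13.65 tcp [ 0.5179 -0.0117  0.1916] F [-0.1 -0.   0.1] M [-0.01 -0.07  0.09] w 0.04026143075478258 q [-0.17  0.34  1.55 -0.    1.26  0.11]
off mm [-0.2  1.  84.6] rot [-0.0035  0.0004 -0.0011]
vent_handle [([324.8, 228.6], 0.63)]
index_mark [([330.6, 219.0], 0.42)]
```

Call:
step_arm([
  {"offset": [0,0.5,25],"delta_rot": [0,0,0],"grip": 40},
  {"offset": [0,1,45],"delta_rot": [0,0,0],"grip": 40},
  {"offset": [0,1,60],"delta_rot": [0,0,0],"grip": 40},
  {"offset": [0,1,72],"delta_rot": [0,0,0],"grip": 40},
  {"offset": [0,1,80],"delta_rot": [0,0,0],"grip": 40},
  {"offset": [0,1,84],"delta_rot": [0,0,0],"grip": 40},
  {"offset": [0,1,84],"delta_rot": [0,0,0],"grip": 40},
])

```text
time: 14.5
tcp_pos: [0.5196, -0.0122, 0.1096]
orientation: [-2.507, -1.893, 0.0]
wrist_force: [-0.6, -0.5, -0.3]
gripper_width: 0.0397
finger_force: 0.0
```

Call:
step_arm([
  {"offset": [0,0,0],"delta_rot": [0,0,0],"grip": 32},
  {"offset": [0,0,0],"delta_rot": [0,0,0],"grip": 24},
  {"offset": [0,0,0],"delta_rot": [0,0,0],"grip": 16},
  {"offset": [0,0,0],"delta_rot": [0,0,0],"grip": 10},
  {"offset": [0,0,0],"delta_rot": [0,0,0],"grip": 6},
  {"offset": [0,0,0],"delta_rot": [0,0,0],"grip": 6},
  {"offset": [0,0,0],"delta_rot": [0,0,0],"grip": 6},
])

```text
time: 15.2
tcp_pos: [0.5161, -0.0112, 0.1098]
orientation: [-2.502, -1.891, 0.007]
wrist_force: [-11.9, 2.7, 8.1]
gripper_width: 0.0141
finger_force: 30.0
```

```bash
python3 m.py -.137 0 .107 1.5708
```

```text
t 15.2 tcp [ 0.5161 -0.0112  0.1098] F [-11.9   2.7   8.1] M [0.48 1.83 0.13] w 0.014060259703194862 q [-0.17  0.42  1.67  0.    1.06  0.11]
off mm [-0.1  2.6  2.8] rot [-0.007   0.0006  0.0006]
```

The handle is held, at a width of 14.1 mm. I'll pull out most of the way, then measure against the blade.

Call:
step_arm([
  {"offset": [0,-4,0],"delta_rot": [0,0,0],"grip": 6},
  {"offset": [0,-8,0],"delta_rot": [0,0,0],"grip": 6},
  {"offset": [0,-12,0],"delta_rot": [0,0,0],"grip": 6},
  {"offset": [0,-16,0],"delta_rot": [0,0,0],"grip": 6},
  {"offset": [0,-20,0],"delta_rot": [0,0,0],"grip": 6},
  {"offset": [0,-24,0],"delta_rot": [0,0,0],"grip": 6},
  {"offset": [0,-28,0],"delta_rot": [0,0,0],"grip": 6},
  {"offset": [0,-31,0],"delta_rot": [0,0,0],"grip": 6},
  {"offset": [0,-33,0],"delta_rot": [0,0,0],"grip": 6},
  {"offset": [0,-33,0],"delta_rot": [0,0,0],"grip": 6},
  {"offset": [0,-33,0],"delta_rot": [0,0,0],"grip": 6},
])

```text
time: 16.3
tcp_pos: [0.4908, -0.0042, 0.11]
orientation: [2.503, 1.89, 0.006]
wrist_force: [11.0, -3.0, -8.1]
gripper_width: 0.0136
finger_force: 30.0
```

```bash
python3 m.py -.137 0 .107 1.5708
python3 - <<'E'
from station import imaging
import cv2,numpy as np
from h import *
from m import Q
a=[]
for n,C,(r,c) in(("scene",S,(200,305)),("top",T,(215,285))):
    p=imaging.capture(n); cv2.imwrite(f"pics/{n}_p.png",p["image"][:,:,::-1])
    a.append(cv2.resize(p["image"][r:r+40,c:c+55,::-1],None,fx=7,fy=12 if 0 else 7,interpolation=cv2.INTER_CUBIC))
    for l in("vent_handle","index_mark"): print(n,l,[(np.round(d["point"],1).tolist(),round(d["conf"],2)) for d in imaging.tip_of(p,l)[:2]])
    print("handle ends/idx pred",proj(world(Q,[(-.17,.035,.162),(-.17,-.035,.162),(-.17,.04,.15),(-.16,.04,.15)]),C).round(1).tolist())
cv2.imwrite("pics/g5.png",np.hstack(a))
E
```

```text
t 16.3 tcp [ 0.4908 -0.0042  0.11  ] F [11.  -3.  -8.1] M [-0.41 -1.36  0.11] w 0.013576607672280158 q [-0.16  0.37  1.75 -0.    1.02  0.11]
off mm [ 0.  28.8  3.1] rot [ 0.0066 -0.0002 -0.0002]
scene vent_handle [([320.0, 227.1], 0.68)]
scene index_mark [([333.5, 219.6], 0.65)]
handle ends/idx pred [[332.0, 214.9], [306.8, 220.0], [333.9, 218.5], [335.2, 220.2]]
top vent_handle []
top index_mark []
handle ends/idx pred [[304.6, 241.0], [330.7, 248.4], [302.9, 240.8], [303.9, 237.1]]
```

View pics/g5.png

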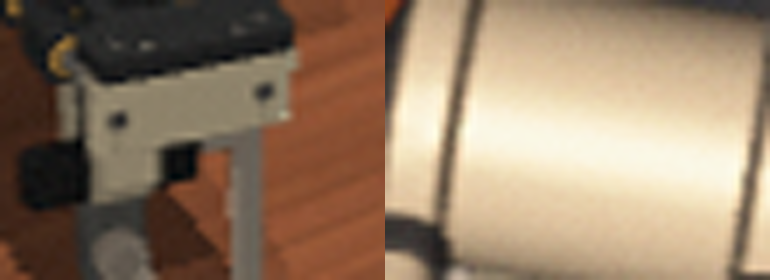

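The scene crop shows the gripped crossbar, its left end at crop (195,160), with the blade post right of it at (245,200). The pull is about 26 mm so far. For a finer index position I'll use the unobstructed first top view, numerically.

Run:
```python
import cv2,numpy as np
a=cv2.imread('pics/top0.png').astype(int)
print("blade min-channel, cols 292-309, rows 234-246");print(a.min(2)[234:247,292:310])
print("handle max, cols 305-337 rows 226-240");print(a.max(2)[226:241,305:337])
from h import *
from m import Q
print("sensitivity")
for x in(-.137,-.1396): print(x,proj(world(Q,[(x,.035,.162),(x,-.035,.162),(x,0,.162),(x,0,.138)]),T).round(2).tolist())
for x in(-.165,-.17,-.175): print(x,proj(world(Q,[(x,.04,.15),(x,.055,.15)]),T).round(2).tolist())
```

```text
blade min-channel, cols 292-309, rows 234-246
[[138 136 133 133 135 134 130 177 225 212 190 215 224 112 109 112 122 134]
 [133 131 136 134 134 137 130 175 222 205 191 195 197 110 108 112 112 114]
 [134 136 134 133 131 135 130 143 149 137 130 142 147 115 110 114 115 113]
 [134 128 136 129 132 117 130 183 204 201 185 142  96 110 110 112 111 107]
 [138 134 137 140 146 131 146 209 207 213 246 227 108 111 108 113 111 112]
 [133 151 201 245 244 199 133 126 141 184 196 160 103 121 118 113 110 109]
 [129 126 128 177 234 252 247 240 198 165 129  98  91 129 133 128 117 114]
 [135 136 119 101 110 115 126 179 237 249 238 192 104 136 139 137 133 131]
 [135 138 129 116  83  76  70  79 116 152 150  94  96 130 137 135 138 132]
 [111 113 118 116 110 100  83  88 107 128 103  68 102 136 140 142 134 133]
 [113 111 105 104 122 113 115 126 122 125 109  86 122 138 136 136 135 133]
 [116 115 110 108 112 120 115 132 127 127 118  89 125 137 138 135 132 136]
 [136 124 115 121 188 216 192 190 156 123 110 114 123 122 127 133 136 132]]
handle max, cols 305-337 rows 226-240
[[236 228 145 139 144 144 145 145 148 15
[... 1558 characters left out ...]
121 118 124 123 121 124 125 118 122 120 108 112 110 108 112 106 109 110
  118 130 128 128 119  93  85  48  38  35  73 125 147 146]
 [133 128 125 123 123 120 118 121 120 119 110 107 107 104 106 104 107 109
  107 112 117 130 133 128 134 136 125 122 143 150 148 142]
 [143 148 140 128 124 120 120 119 122 123 119 115 105 106 106 110 106 108
  101 105 106 118 131 138 133 133 132 130 133 137 135 134]]
sensitivity
-0.137 [[308.08, 228.77], [334.16, 236.12], [321.12, 232.44], [321.16, 233.17]]
-0.1396 [[307.81, 229.73], [333.89, 237.09], [320.85, 233.41], [320.89, 234.12]]
-0.165 [[303.42, 238.96], [297.88, 237.39]]
-0.17 [[302.89, 240.8], [297.35, 239.24]]
-0.175 [[302.36, 242.65], [296.82, 241.08]]
```

From the pixels, the blade streak lies about 34 mm in front of the shut crossbar. The current pull is about 26.5 mm, and the spring force of 11.4 N implies 26 mm, so I need about 8 mm more.

Call:
step_arm([
  {"offset": [0,-2,0],"delta_rot": [0,0,0],"grip": 6},
  {"offset": [0,-4,0],"delta_rot": [0,0,0],"grip": 6},
  {"offset": [0,-6,0],"delta_rot": [0,0,0],"grip": 6},
  {"offset": [0,-7.5,0],"delta_rot": [0,0,0],"grip": 6},
  {"offset": [0,-8.2,0],"delta_rot": [0,0,0],"grip": 6},
  {"offset": [0,-8.2,0],"delta_rot": [0,0,0],"grip": 6},
  {"offset": [0,-8.2,0],"delta_rot": [0,0,0],"grip": 6},
  {"offset": [0,-8.2,0],"delta_rot": [0,0,0],"grip": 6},
])

```text
time: 17.4
tcp_pos: [0.4833, -0.0021, 0.11]
orientation: [2.503, 1.89, 0.007]
wrist_force: [11.8, -4.0, -9.0]
gripper_width: 0.0136
finger_force: 30.1
```

```bash
python3 m.py -.137 0 .107 1.5708
python3 - <<'E'
from station import imaging
import cv2,numpy as np
from h import *
from m import Q
p=imaging.capture("scene");a=p["image"];b=cv2.imread('pics/scene0.png')[:,:,::-1]
cv2.imwrite("pics/scene_q.png",a[:,:,::-1])
for l in("vent_handle","index_mark"): print(l,[(np.round(d["point"],1).tolist(),round(d["conf"],2)) for d in imaging.tip_of(p,l)[:2]])
# crossbar's own silhouette: dark mask at start and now, left-end (y=+35) region
def m(i,x):return (i[214:236,c0:c1].max(2))
c0,c1=311,340
print("start");print(b[216:236,c0:c1].max(2).astype(int))
print("now");print(a[212:234,304:340].max(2).astype(int))
box=lambda x:proj(world(Q,[(x+i,j,k) for i in(-.007,.007) for j in(-.035,.035) for k in(.138,.162)]),S).round(1).tolist()
print(box(-.1372));print(box(-.1715)); print(proj(world(Q,[(-.1715,.04,.15),(-.1715,.065,.15)]),S).round(1).tolist())
E
```

```text
t 17.4 tcp [ 0.4833 -0.0021  0.11  ] F [11.8 -4.  -9. ] M [-0.45 -1.5   0.13] w 0.01361412827777963 q [-0.16  0.36  1.77 -0.    1.01  0.12]
off mm [ 0.  36.5  3.2] rot [ 0.0073 -0.0001 -0.0003]
vent_handle [([319.7, 222.5], 0.63)]
index_mark [([332.7, 219.0], 0.55)]
start
[[129 129 132 135 137 139 141 145 144 144 140 137 138 140 145 147 147 146
  148 145 144 141 137 138 136 139 140 139 164]
 [134 137 138 142 144 144 145 142 137 137 140 144 150 153 149 148 147 145
  141 140 139 139 135 121 186 211 234 255 255]
 [144 144 145 147 145 141 140 141 143 149 152 153 150 150 145 141 140 139
  136 136 139 141 162 219 196 143 128 138 130]
 [146 147 143 140 140 142 147 151 152 151 150 148 146 139 138 138 136 135
  136 138 142 145 121 123 121 111 112 106 105]
 [142 139 142 146 152 153 152 150 146 145 139 138 137 135 131 136 137 140
  142 148 154 154 121 108 113 111 111 108 110]
 [145 151 153 153 151 149 145 142 138 134 133 131 133 138 142 146 150 152
  156 156 135 107  87  72  78 109 106 107 112]
 [151 151 150 147 142 138 135 134 133 135 135 143 151 152 155 134 107 101
   90  67  58  50  51  49  
[... 4467 characters left out ...]
 69  60  49  53  57  53  67  82  83
   79  61  53  61  63  62  61  64  61  61  63 108 120 123 125 118 121 112]
 [ 58  63  62  61  64  61  67  69  67  70  61  50  54  54  78  95  98 102
   99  81  58  60  63  65  61  63  62  62  61 113 128 125 123 112 121 113]
 [ 84  57  61  65  69  70  71  70  68  68  60  49  51  78  96 102 105 108
  109 109  91  70  60  64  60  64  65  63  63  67 110 120 117 112 120 112]]
[[310.4, 232.7], [310.1, 224.7], [335.7, 227.4], [335.6, 219.5], [312.2, 235.4], [311.9, 227.3], [337.7, 230.0], [337.6, 222.0]]
[[306.0, 226.4], [305.7, 218.4], [331.0, 221.2], [330.9, 213.4], [307.8, 228.9], [307.5, 221.0], [332.9, 223.7], [332.8, 215.8]]
[[333.6, 218.2], [342.4, 216.4]]
```

The crossbar end moved 6.4 px in the scene view, where 34.3 mm predicts 6.3. Both views place the blade at the same x, the mould is level, and grip and time are fine, so I'm handing in.

```bash
python3 -c "
from station import job
print(job.sign_off())"
```

```text
the job is handed in; nothing more can be done
None
```

I tipped the mould to about 40°, held it for over a second, then levelled and released it. I handed in with the vent handle still held about 34 mm out, in line with the index blade to within roughly 1–2 mm by my own measurement, and no score came back.

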